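# Load the sprung battery charging dock and set its timer

### The arm

A 6-joint arm with a two-finger parallel gripper is mounted at the origin on the work surface. World frame = base frame: x ahead of the robot, y to its left, z up, the work surface at z = 0. Lengths are in mm, angles in degrees, forces in N, time in s.
With the tool pointing down it reaches from about 300 to 850 mm from the base axis. Payload 4.2 kg.
Tool frame: the origin (TCP) lies on the centre line of the jaws, within the pads' length; the fingertips stand 11 mm ahead of it and the grasp point (between the pads) lies 8 mm behind it; z points along the fingers, y is the line along which they close (so a half turn about z gives the same grasp; the last joint's range is limited). The gripper opens to 91 mm and grips with 3 to 60 N. Pads are 32 mm wide; open, the fingers measure 118 mm over their backs; the gripper's body (76 mm by 178 mm) begins 60 mm behind the grasp point.
Start: joints at [-69.385, 18.312, 89.639, -0, 72.044, -1.146], TCP at [213.176, -534.039, 224.976] pointing down, gripper open.
Joint ranges: [-177.97, 177.97], [-48.28, 115.42], [12.27, 149.76], [-77.06, 257.06], [2.81, 150.46], [-146.56, 146.56]. Speed limits (degrees/s): [147.25, 147.25, 180, 180, 180, 180].

### API

Orientations are given as [roll, pitch, yaw] about the fixed x, y, z axes, in that order (R = Rz(yaw) Ry(pitch) Rx(roll)).
In Python, from workcell import env, grab_frame, camera_model, models gives the robot as it stands.
- The arm moves only by the shell command python3 -m crank 'ROWS' [FORCE]. ROWS is text: rows parted by semicolons, each of 7 numbers parted by spaces: the closure, from -1 (fully open) to 1 (shut), so that 0 is half open, then the shift along the tool's x, y, z in mm, then the turn, a rotation vector about the tool's x, y, z in degrees. A call has 1 to 10 rows; each row shifts and turns the commanded pose from where the row before left it, along the tool's axes as they then stand; what a row does not reach is not made up. A row lasts 1/8 s, in which the tool goes at most 62.5 mm and 10.7 degrees, less where a joint would pass 70% of its speed; a pose out of reach is approached as far as the arm can. A call is refused whole if a number of a shift passes 62.5 or a number of a turn 10.7, either way. A call with a gripper value outside its range is refused whole. The fingers move at their own pace and stop on an object; FORCE is the grip in N (left out, the last holds). Time passes only in rows, so rows that do not move let the fingers close. It gives the time, the measured TCP pose, the force, the opening and the grip force at its end, in the units of the state.
- env.state(): the state, without advancing time (a new reading comes with each control period).
- grab_frame(name): name is "side" or "top" or "wrist"; returns the picture (480x640x3 uint8, blue, green, red); there is no depth.
- camera_model(name): a dict with "K" (3x3 intrinsics, pixels), "R" (3x3) and "t" (3): a world point X has camera coordinates R X + t; the wrist camera has in their place "mount" (4x4, takes a point from camera to tool coordinates, whose origin is the TCP and whose axes are the flange's). Camera axes: x right, y down, z forward; pixel columns grow to the right and rows downward; lengths in mm; the calibration is good to about 2 mm. The wrist camera is an equidistant fisheye: a pixel r from the principal point sees the ray r / f radians off the axis. A picture is of the moment at which its call begins: read the wrist's pose just before it. camera_model takes no time and is no camera call.
- env.job_done(): hands the job in; it is judged then, once.
Trained networks look in the newest picture that a camera, given by its name, has taken for a name from the list of things; names that differ only in an ending like _2 or _b are one class to them, and where a whole thing is asked for, a point or a joint stands for the part that bears it (a point fixed in the world has none). Each returns a list of dicts, best first, with "p" (0 to 1); they miss things now and then, are a little off and sometimes report something else, mostly with a low value. They report only what shows in the picture. A call takes as long as a camera call. They do not tell look-alikes from the thing itself.
- models.search_frame(name, camera): "point" ([x, y, z] in mm, in world coordinates, good to about 4 mm: the middle of the surface that is visible of it).
The state is a dict: "time_s": time; "qpos": joint angles; "qvel": joint speeds; "effort": joint torques, N m; "ee_pos": TCP position; "ee_rot": TCP orientation; "force": force on the tool from outside, world axes, zero at the start; "torque": the same for the moment, N m; "gripper_width": finger opening in mm; "gripper_force": force on a finger pad.
Only numpy, scipy, OpenCV 4.12 (cv2) and the standard library are available. Lean on these libraries where they do the work, as an engineer would, in place of code of your own. Each camera call takes 0.05 s, during which the arm holds its last target. There are 200 camera calls.

### The job

Pull the red sprung follower of the charging dock fully back until it stays open by itself, stand every battery pack upright in the track with its brass contacts facing along the track, then close the follower so that it clamps the whole row against the contact wall. Once the row is clamped, turn the charge timer's dial to the sixth click from its off mark, and let go. Leave the blender jug, the multimeter and the screwdriver where they are.

Things in the scene. Friction and masses are not known exactly. Their poses are not given: they have to be found in the camera images.
- dock: Charging dock, fixed: black base 112 x 360 mm, open-topped track along its y. Origin: centre of underside. Track floor 10 mm up, 62 mm wide inside (x); side walls with tops flared outward end 43 mm above the table. Blue contact wall (50 mm high) at the -y end, inner face at y -160 mm; the row starts there and grows to +y, 36 mm a pack. +y end: low stop only, 26 mm high.
- follower (a joint): Red sprung follower. 0 = shut; grows as pulled to dock +y; its face is at dock y = value - 0.156. Spring shuts it with 6 N at 0, 9 N at 0.23; damped, 4 N per 0.1 m/s. Pulled past 0.232 (some 5 N more; stop at 0.245) it drops into a catch and rests at 0.234. Pushed to -y out of the catch (about 6 N) it shuts by itself. Clamping n packs it reads about n x 0.036 - 0.004.
- follower_handle (a point): Grip point of the follower's red upright handle, 74 mm above the table: flat post 14 mm thick along the track (y), 36 mm wide (x), top 98 mm above the table, free of other parts from 50 mm up. It stands 70 mm behind (+y of) the follower's face; face plate 10 mm thick, top 46 mm above the table.
- contact_face (a point): Point on the inner face of the blue contact wall at the height of the track floor, centre of the track (dock 0, -160, 10 mm). Axes as the dock's: y points along the track away from the wall.
- pack1_centre (a point): Centre (30 mm above its underside) of an upright battery pack: grey body 56 (x) x 36 (y) x 36 mm high, on it a yellow grip rib 26 (x) x 36 (y) x 24 mm high; total 60 mm, 0.11 to 0.17 kg. Brass contacts on both y faces: either way round will do. Bottom-heavy. Its centre is 30 mm above the table, 40 mm when seated in the track. May be absent.
- pack2_centre (a point): Centre (30 mm above its underside) of an upright battery pack: grey body 56 (x) x 36 (y) x 36 mm high, on it a yellow grip rib 26 (x) x 36 (y) x 24 mm high; total 60 mm, 0.11 to 0.17 kg. Brass contacts on both y faces: either way round will do. Bottom-heavy. Its centre is 30 mm above the table, 40 mm when seated in the track. May be absent.
- pack3_centre (a point): Centre (30 mm above its underside) of an upright battery pack: grey body 56 (x) x 36 (y) x 36 mm high, on it a yellow grip rib 26 (x) x 36 (y) x 24 mm high; total 60 mm, 0.11 to 0.17 kg. Brass contacts on both y faces: either way round will do. Bottom-heavy. Its centre is 30 mm above the table, 40 mm when seated in the track. May be absent.
- pack4_centre (a point): Centre (30 mm above its underside) of an upright battery pack: grey body 56 (x) x 36 (y) x 36 mm high, on it a yellow grip rib 26 (x) x 36 (y) x 24 mm high; total 60 mm, 0.11 to 0.17 kg. Brass contacts on both y faces: either way round will do. Bottom-heavy. Its centre is 30 mm above the table, 40 mm when seated in the track. May be absent.
- pack5_centre (a point): Centre (30 mm above its underside) of an upright battery pack: grey body 56 (x) x 36 (y) x 36 mm high, on it a yellow grip rib 26 (x) x 36 (y) x 24 mm high; total 60 mm, 0.11 to 0.17 kg. Brass contacts on both y faces: either way round will do. Bottom-heavy. Its centre is 30 mm above the table, 40 mm when seated in the track. May be absent.
- timer: Charge timer, fixed: white box 120 x 120 x 60 mm, dial on top; origin at the centre of its underside. Marks round the dial, one per click: a long red one for off on the box's -x side, then ten short black ones, clockwise.
- dial (a joint): Dial angle, clockwise from above: 0 = off stop, ten clicks of 30 degrees (0.5236 rad) up to 5.236. Let go, it settles in the nearest click; about 0.08 N m carries it over a click. Sixth click = 3.142. It starts at off or up to two clicks on.
- dial_grip (a point): On the dial's axis at grip height, 93 mm above the table; turns with the dial. The black grip bar is 50 mm long along its x, 14 mm thick along its y, from 73 to 107 mm above the table, over a 56 mm grey disc. A white line on top marks the pointer end (-x).
- blender_jug: Bystander, loose: steel blender jug, 114 mm across and 164 mm high, handle on its own +y side; origin at the centre of the underside.
- multimeter: Bystander, loose: orange multimeter lying flat, 150 (x) x 80 (y) x 36 mm; origin at the centre of the underside.
- screwdriver: Bystander, loose: screwdriver with blue handle lying flat, 200 mm long (x), 26 mm high; origin under its middle.
Not all that is in view belongs to the job. Leave any purple look-alike of the timer alone.

How it is judged (in metres and radians):
On the way, in this order (a step that is already met when the one before it is completed fails the run):
1. the follower is pulled fully back and stays there by itself (value of joint follower above 0.229 m and contact force between the fingers and follower below 0.3 N), for 0.2 s.
2. every pack stands upright in the track, contacts along it, let go, with the follower still back (x of pack1_centre in the frame of dock between -0.006 and 0.006 m and y of pack1_centre in the frame of dock between -0.146 and 0.085 m and z of pack1_centre in the frame of dock between 0.035 and 0.045 m and angle between each of pack1_centre, pack2_centre, pack3_centre, pack4_centre, pack5_centre's own z axis and vertical below 0.12 rad and angle between the y axis of each of pack1_centre, pack2_centre, pack3_centre, pack4_centre, pack5_centre and the y axis of dock, either way round below 0.17 rad and x of pack2_centre in the frame of dock between -0.006 and 0.006 m and y of pack2_centre in the frame of dock between -0.146 and 0.085 m and z of pack2_centre in the frame of dock between 0.035 and 0.045 m and x of pack3_centre in the frame of dock between -0.006 and 0.006 m and y of pack3_centre in the frame of dock between -0.146 and 0.085 m and z of pack3_centre in the frame of dock between 0.035 and 0.045 m and x of pack4_centre in the frame of dock between -0.006 and 0.006 m and y of pack4_centre in the frame of dock between -0.146 and 0.085 m and z of pack4_centre in the frame of dock between 0.035 and 0.045 m and x of pack5_centre in the frame of dock between -0.006 and 0.006 m and y of pack5_centre in the frame of dock between -0.146 and 0.085 m and z of pack5_centre in the frame of dock between 0.035 and 0.045 m and contact force between the fingers and pack1 below 0.3 N and contact force between the fingers and pack2 below 0.3 N and contact force between the fingers and pack3 below 0.3 N and contact force between the fingers and pack4 below 0.3 N and contact force between the fingers and pack5 below 0.3 N and value of joint follower above 0.225 m), for 0.2 s.
3. the follower has closed and clamps the row of packs against the contact wall (x of pack1_centre in the frame of dock between -0.006 and 0.006 m and y of pack1_centre in the frame of dock between -0.146 and 0.085 m and z of pack1_centre in the frame of dock between 0.035 and 0.045 m and angle between each of pack1_centre, pack2_centre, pack3_centre, pack4_centre, pack5_centre's own z axis and vertical below 0.12 rad and angle between the y axis of each of pack1_centre, pack2_centre, pack3_centre, pack4_centre, pack5_centre and the y axis of dock, either way round below 0.17 rad and x of pack2_centre in the frame of dock between -0.006 and 0.006 m and y of pack2_centre in the frame of dock between -0.146 and 0.085 m and z of pack2_centre in the frame of dock between 0.035 and 0.045 m and x of pack3_centre in the frame of dock between -0.006 and 0.006 m and y of pack3_centre in the frame of dock between -0.146 and 0.085 m and z of pack3_centre in the frame of dock between 0.035 and 0.045 m and x of pack4_centre in the frame of dock between -0.006 and 0.006 m and y of pack4_centre in the frame of dock between -0.146 and 0.085 m and z of pack4_centre in the frame of dock between 0.035 and 0.045 m and x of pack5_centre in the frame of dock between -0.006 and 0.006 m and y of pack5_centre in the frame of dock between -0.146 and 0.085 m and z of pack5_centre in the frame of dock between 0.035 and 0.045 m and value of joint follower below 0.195 m and (contact force between follower and pack1 above 0.7 N or contact force between follower and pack2 above 0.7 N or contact force between follower and pack3 above 0.7 N or contact force between follower and pack4 above 0.7 N or contact force between follower and pack5 above 0.7 N) and y of any of pack1_centre, pack2_centre, pack3_centre, pack4_centre, pack5_centre in the frame of dock below -0.138 m), for 0.3 s.
4. the dial is at its sixth click, the row still clamped (value of joint dial between 2.95833 and 3.32485 rad and value of joint follower below 0.195 m), for 0.2 s.
At the end, for the whole second after the job is handed in: Every pack stands on the track floor, upright (0.12 rad), its y along the track (0.17 rad), within 6 mm of its centre line; the follower, let go, presses on the row (over 0.7 N), whose first pack is against the contact wall (4 mm); dial at its sixth click (0.35 click); packs at rest (all of step 4 and x of pack1_centre in the frame of dock between -0.006 and 0.006 m and y of pack1_centre in the frame of dock between -0.146 and 0.085 m and z of pack1_centre in the frame of dock between 0.035 and 0.045 m and angle between each of pack1_centre, pack2_centre, pack3_centre, pack4_centre, pack5_centre's own z axis and vertical below 0.12 rad and angle between the y axis of each of pack1_centre, pack2_centre, pack3_centre, pack4_centre, pack5_centre and the y axis of dock, either way round below 0.17 rad and x of pack2_centre in the frame of dock between -0.006 and 0.006 m and y of pack2_centre in the frame of dock between -0.146 and 0.085 m and z of pack2_centre in the frame of dock between 0.035 and 0.045 m and x of pack3_centre in the frame of dock between -0.006 and 0.006 m and y of pack3_centre in the frame of dock between -0.146 and 0.085 m and z of pack3_centre in the frame of dock between 0.035 and 0.045 m and x of pack4_centre in the frame of dock between -0.006 and 0.006 m and y of pack4_centre in the frame of dock between -0.146 and 0.085 m and z of pack4_centre in the frame of dock between 0.035 and 0.045 m and x of pack5_centre in the frame of dock between -0.006 and 0.006 m and y of pack5_centre in the frame of dock between -0.146 and 0.085 m and z of pack5_centre in the frame of dock between 0.035 and 0.045 m and (contact force between follower and pack1 above 0.7 N or contact force between follower and pack2 above 0.7 N or contact force between follower and pack3 above 0.7 N or contact force between follower and pack4 above 0.7 N or contact force between follower and pack5 above 0.7 N) and y of any of pack1_centre, pack2_centre, pack3_centre, pack4_centre, pack5_centre in the frame of dock below -0.138 m and linear speed of each of pack1, pack2, pack3, pack4, pack5 below 0.02 m/s and contact force between the fingers and follower below 0.3 N); the robot touches nothing.
It fails at once if the blender jug is shifted by more than 30 mm (distance of blender_jug from where it was at the start of the episode above 0.03 m).
It fails at once if the multimeter is shifted by more than 30 mm (distance of multimeter from where it was at the start of the episode above 0.03 m).
It fails at once if the screwdriver is shifted by more than 30 mm (distance of screwdriver from where it was at the start of the episode above 0.03 m).
Of pack1, pack2, pack3, pack4, pack5 only 3 to 5 are there at a start; the rules pass over those that are not, and their reading is None.
At some moment in a run one of pack1, pack2, pack3, pack4, pack5 may be knocked a few centimetres aside while the robot is not near it.
It also fails if it takes over 210 s, if anything falls off the work surface, if the arm or the gripper's body presses on something with over 40 N, if the wrist force passes 120 N, or if a joint passes its speed limit or range.

## Working session

There is one attempt and no reset: what is moved stays moved. The work goes in short steps, Python scripts to look and compute and a shell command to move; the robot and the scene stay as the last step left them, time stands still between calls to the robot, and variables do not carry over. Pictures are saved under pics/ and viewed, at most 14 in all, crops included, and the job is handed in when it is done.

```bash
ls; mkdir -p pics; python3 - <<'E'
from workcell import env, grab_frame, camera_model, models
import cv2,numpy as np
s=env.state(); print(s['time_s'],s['ee_pos'],s['ee_rot'],s['gripper_width'])
for c in ("top","side"):
    cv2.imwrite(f"pics/{c}0.png",grab_frame(c))
    m=camera_model(c); print(c,m)
    for n in ["dock","follower","follower_handle","pack1_centre","timer","dial","dial_grip","blender_jug","multimeter","screwdriver"]:
        r=models.search_frame(n,c); print(n,[(np.round(d["point"]).tolist(),round(d["p"],2)) for d in r])
print(camera_model("wrist"))
E
```

```text
pics
0.0 [ 213.02123481 -533.56913077  224.12184831] [-1.79898391e+02 -1.26718169e-03  2.17642045e+01] 91.46093626149816
top {'K': array([[495.54641027,   0.        , 316.23801826],
       [  0.        , 495.54641027, 237.55064094],
       [  0.        ,   0.        ,   1.        ]]), 'R': array([[ 1.61489323e-01, -9.86874285e-01,  5.85912704e-04],
       [-9.66328438e-01, -1.58247719e-01, -2.02896549e-01],
       [ 2.00326106e-01,  3.21994422e-02, -9.79200004e-01]]), 't': array([ -73.52632435,  607.06008507, 1062.10455542])}
dock [([610.0, 79.0, 25.0], 0.56), ([429.0, 281.0, 36.0], 0.49), ([468.0, -444.0, 36.0], 0.27)]
follower [([612.0, -36.0, 22.0], 0.7)]
follower_handle [([616.0, -36.0, 25.0], 0.98)]
pack1_centre [([430.0, 282.0, 36.0], 0.98)]
timer [([600.0, -270.0, 61.0], 0.91), ([618.0, -33.0, 24.0], 0.74), ([777.0, -167.0, 54.0], 0.68)]
dial [([608.0, -275.0, 73.0], 0.56), ([790.0, -166.0, 72.0], 0.56)]
dial_grip [([610.0, -276.0, 75.0], 0.85), ([791.0, -169.0, 73.0], 0.59)]
blender_jug [([627.0, 448.0, 147.0], 0.72), ([606.0, -276.0, 73.0], 0.62)]
multimeter [([471.0, -442.0
[... 864 characters left out ...]
blender_jug [([637.0, 488.0, 151.0], 0.62), ([606.0, -264.0, 83.0], 0.15)]
multimeter [([473.0, -430.0, 33.0], 0.6), ([436.0, 160.0, 36.0], 0.51)]
screwdriver [([817.0, 91.0, 18.0], 0.91)]
{'K': array([[371.64829954,   0.        , 320.43275305],
       [  0.        , 371.64829954, 240.43329282],
       [  0.        ,   0.        ,   1.        ]]), 'mount': array([[ 9.39914045e-04, -9.61922661e-01, -2.73320160e-01,
         7.62422712e+01],
       [ 9.99999447e-01,  1.03315194e-03, -1.97200028e-04,
        -4.55453705e-01],
       [ 4.72072431e-04, -2.73319824e-01,  9.61923100e-01,
        -1.57984569e+02],
       [ 0.00000000e+00,  0.00000000e+00,  0.00000000e+00,
         1.00000000e+00]])}
```

View pics/top0.png

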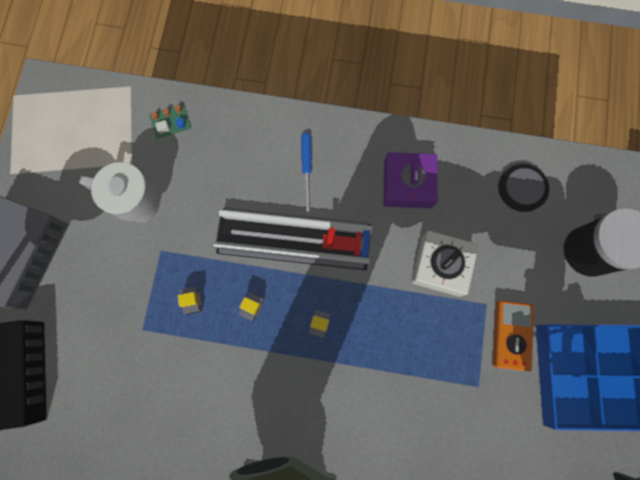

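View pics/side0.png

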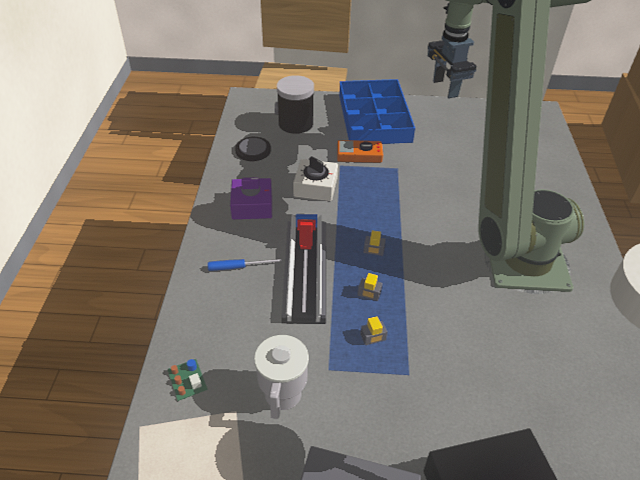

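Three packs stand at about (188,300), (250,308) and (320,323) in the top view. The dock's blue wall is at its right end (world -y), and the real timer is the white box at (447,262). I'll bring the wrist camera over the dock next.

```bash
cat > h.py <<'E'
from workcell import env, grab_frame, camera_model, models
import cv2, numpy as np
from scipy.spatial.transform import Rotation as Rn
def tool():
    s=env.state(); return Rn.from_euler('xyz',s['ee_rot'],degrees=True).as_matrix(), np.array(s['ee_pos'])
class Cam:
    def __init__(c,name):
        m=camera_model(name); c.K=m['K']; c.fish=name=='wrist'
        if c.fish:
            R,p=tool(); M=m['mount']; Rcw=R@M[:3,:3]; o=R@M[:3,3]+p
            c.R=Rcw.T; c.t=-c.R@o
        else: c.R=m['R']; c.t=m['t']
    def proj(c,X):
        P=np.atleast_2d(X)@c.R.T+c.t
        if c.fish:
            q=np.hypot(P[:,0],P[:,1]); th=np.arctan2(q,P[:,2]); xy=P[:,:2]*(th/np.maximum(q,1e-9))[:,None]
        else: xy=P[:,:2]/P[:,2:]
        return xy*c.K[0,0]+c.K[:2,2]
    def unproj(c,uv,z):
        d=(np.atleast_2d(uv)-c.K[:2,2])/c.K[0,0]
        if c.fish:
            r=np.linalg.norm(d,axis=1)[:,None]; d=np.c_[d*np.sin(r)/np.maximum(r,1e-9),np.cos(r)]
        else: d=np.c_[d,np.ones(len(d))]
        d=d@c.R; o=-c.R.T@c.t; return o+d*((z-o[2])/d[:,2])[:,None]
def st():
    s=env.state(); print(s['time_s'],np.round(s['ee_pos'],1),np.round(s['ee_rot'],1),'q6',round(s['qpos'][5],1),'F',np.round(s['force'],1),'w',round(s['gripper_width'],1),round(s['gripper_force'],1))
E
python3 -m crank '-1 0 0 -10 0 0 7.25; -1 0 0 -10 0 0 7.25; -1 0 0 -6 0 0 7.26; -1 20 -50 0 0 0 0; -1 25 -55 0 0 0 0; -1 25 -55 0 0 0 0;-1 25 -55 0 0 0 0;-1 25 -55 0 0 0 0;-1 25 -55 0 0 0 0;-1 25 -55 0 0 0 0'
python3 -m crank '-1 25 -55 0 0 0 0;-1 25 -55 0 0 0 0;-1 25 -55 0 0 0 0;-1 25 -55 0 0 0 0;-1 17 -44 0 0 0 0;-1 0 0 0 0 0 0;-1 0 0 0 0 0 0'
python3 - <<'E'
from h import *
st(); cv2.imwrite("pics/w1.png",grab_frame("wrist"))
for n in ["dock","follower_handle","pack1_centre","dial_grip"]:
    print(n,[(np.round(d["point"]).tolist(),round(d["p"],2)) for d in models.search_frame(n,"wrist")])
E
```

```text
time_s: 2.35
ee_pos: [383.8, -152.3, 251.3]
ee_rot: [180.0, -0.1, -0.0]
force: [1.4, -0.8, 0.1]
gripper_width: 91.6
gripper_force: 0.0
time_s: 3.22
ee_pos: [499.8, 109.6, 250.7]
ee_rot: [180.0, 0.0, 0.0]
force: [0.8, -0.8, 0.1]
gripper_width: 91.2
gripper_force: 0.0
3.225 [499.8 109.6 250.7] [180.   0.   0.] q6 101.1 F [ 0.8 -0.8  0.1] w 91.2 0.0
dock [([618.0, 87.0, 30.0], 0.64)]
follower_handle [([616.0, -8.0, 47.0], 0.59)]
pack1_centre [([439.0, 279.0, 36.0], 0.94)]
dial_grip []
```

View pics/w1.png

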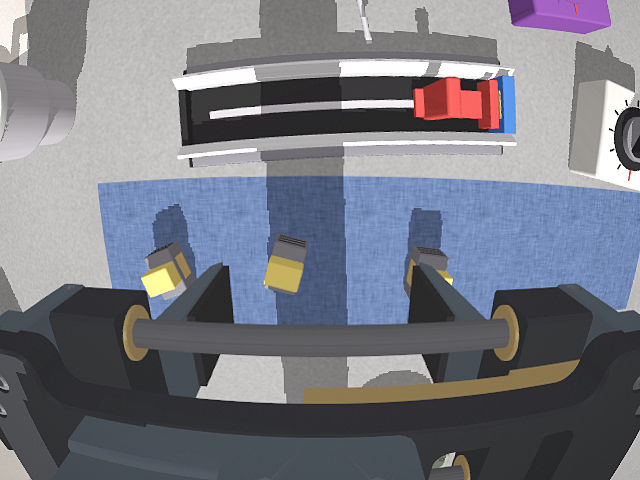

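The wrist view shows the dock rails running from (175,80) to (515,70) and (178,157) to (516,143), and the red handle around (437,98). The packs are at (165,275), (287,265) and (432,265), and the near one is partly behind the fingers.

```bash
python3 - <<'E'
from h import *
I=cv2.imread("pics/w1.png"); c=Cam("wrist")
for uv in [(173,80),(515,69),(178,157),(516,143)]: print(uv,np.round(c.unproj(uv,43)[0],1))
# upscaled undistorted orthophoto at z=43 of dock (2 px/mm)
def ortho(z,x0,x1,y0,y1,s):
    ys=np.arange(y1,y0,-1/s); xs=np.arange(x1,x0,-1/s)
    Y,X=np.meshgrid(ys,xs); uv=c.proj(np.c_[X.ravel(),Y.ravel(),np.full(X.size,z)]).astype(np.float32).reshape(*X.shape,2)
    return cv2.remap(I,uv[...,0],uv[...,1],cv2.INTER_LINEAR)
a=ortho(43,530,700,-140,300,1.8)
b=ortho(60,400,510,-40,350,1.8)
b=cv2.copyMakeBorder(b,0,0,0,a.shape[1]-b.shape[1],0)
cv2.imwrite("pics/o1.png",np.vstack([a,b])); print(a.shape,b.shape)
T=cv2.imread("pics/top0.png")
for nm,img,cc in (("wrist",I,c),("top",T,Cam("top"))):
    h=cv2.cvtColor(img,cv2.COLOR_BGR2HSV)
    m=cv2.inRange(h,(22,130,90),(35,255,255))
    n,l,s,ce=cv2.connectedComponentsWithStats(m)
    for i in range(1,n):
        if s[i,4]>60: 
            print(nm,s[i].tolist(),ce[i].round(1),np.round(cc.unproj(ce[i],60)[0],1))
E
```

```text
(173, 80) [642.1 259.2  43. ]
(515, 69) [661.4 -98.   43. ]
(178, 157) [561.3 255.3  43. ]
(516, 143) [ 580.4 -100.4   43. ]
(306, 792, 3) (198, 792, 3)
wrist [264, 256, 39, 36, 992] [283.2 273.4] [442.3 146.6  60. ]
wrist [141, 262, 40, 26, 277] [167.4 272.6] [441.4 272.3  60. ]
top [179, 292, 18, 15, 219] [187.3 299.1] [427.7 285.2  60. ]
top [240, 298, 20, 16, 203] [249.7 305.4] [436.5 146.   60. ]
top [311, 316, 18, 15, 187] [319.2 323.1] [423.3 -11.9  60. ]
```

View pics/o1.png

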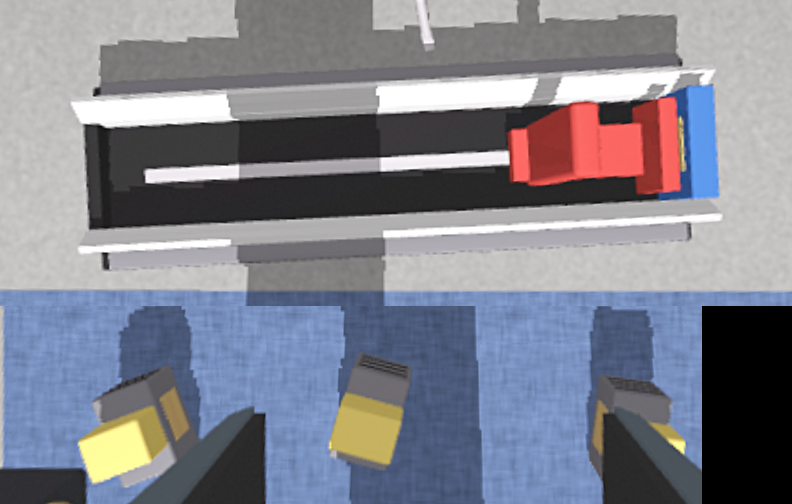

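```bash

python3 -m crank '-1 38 38 0 0 0 -3.1; -1 40 40 0 0 0 0; -1 32 45 20 0 0 0; -1 0 0 40 0 0 0; -1 0 0 0 0 0 0;-1 0 0 0 0 0 0' 20
python3 - <<'E'
from h import *
st(); cv2.imwrite("pics/w2.png",grab_frame("wrist"))
E
```

```text
time_s: 4.22
ee_pos: [615.1, -9.0, 192.5]
ee_rot: [180.0, -0.1, 3.1]
force: [0.5, 0.4, 0.4]
gripper_width: 91.1
gripper_force: 0.0
4.225 [615.1  -9.  192.5] [ 1.8e+02 -1.0e-01  3.1e+00] q6 85.0 F [0.5 0.4 0.4] w 91.1 0.0
```

View pics/w2.png

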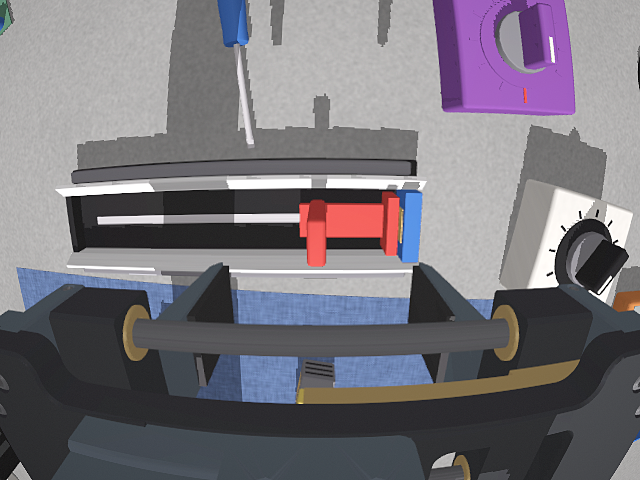

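The handle, at (316,230), is centred between the fingers. I'll go down, grip it and pull.

```bash

python3 -m crank '-1 0 0 40 0 0 0; -1 0 0 45 0 0 0; -1 0 0 39 0 0 0; 1 0 0 0 0 0 0;1 0 0 0 0 0 0;1 0 0 0 0 0 0;1 0 0 0 0 0 0;1 0 0 0 0 0 0;1 0 0 0 0 0 0' 45
python3 -m crank '1 0 -12 0 0 0 0;1 0 -25 0 0 0 0;1 0 -25 0 0 0 0;1 0 -25 0 0 0 0;1 0 -25 0 0 0 0;1 0 -25 0 0 0 0;1 0 -25 0 0 0 0;1 0 -25 0 0 0 0;1 0 -20 0 0 0 0;1 0 0 0 0 0 0'
```

```text
time_s: 5.4
ee_pos: [614.7, -9.1, 67.2]
ee_rot: [180.0, -0.0, 3.1]
force: [-0.4, -0.5, 0.6]
gripper_width: 34.2
gripper_force: 0.0
time_s: 6.65
ee_pos: [603.8, 197.0, 66.8]
ee_rot: [179.8, -0.0, 3.2]
force: [2.8, -7.9, 1.3]
gripper_width: 13.9
gripper_force: 45.0
```

```bash

python3 -m crank '1 0 -12 0 0 0 0;1 0 -10 0 0 0 0;1 0 0 0 0 0 0'
python3 -m crank '1 0 -5 0 0 0 0;1 0 -4 0 0 0 0;1 0 0 0 0 0 0'
python3 -m crank '1 0 -4 0 0 0 0;1 0 0 0 0 0 0;1 0 0 0 0 0 0'
python3 -m crank '1 0 -3 0 0 0 0;1 0 0 0 0 0 0;1 0 0 0 0 0 0'
python3 - <<'E'
from h import *
st(); R,p=tool(); dy=np.array([-.0538,.9986,0]); print('value est',(p-[611.3,79,0])@dy+86)
E
```

```text
time_s: 7.02
ee_pos: [602.7, 218.0, 66.9]
ee_rot: [179.8, -0.0, 3.1]
force: [2.1, -9.4, 0.5]
gripper_width: 14.0
gripper_force: 45.0
time_s: 7.4
ee_pos: [602.3, 226.8, 67.0]
ee_rot: [179.9, -0.0, 3.0]
force: [3.1, -3.7, -5.9]
gripper_width: 14.1
gripper_force: 45.0
time_s: 7.78
ee_pos: [602.0, 230.7, 66.8]
ee_rot: [179.8, -0.0, 3.1]
force: [2.4, -8.3, 1.2]
gripper_width: 13.5
gripper_force: 45.0
time_s: 8.15
ee_pos: [601.9, 233.7, 66.8]
ee_rot: [179.8, -0.0, 3.1]
force: [2.0, -8.0, -0.2]
gripper_width: 13.7
gripper_force: 45.0
8.15 [601.9 233.7  66.8] [179.8  -0.    3.1] q6 107.3 F [ 2.  -8.  -0.2] w 13.7 45.0
value est 240.94160888273498
```

```bash

python3 -m crank '1 0 -3 0 0 0 0;1 0 0 0 0 0 0;1 0 0 0 0 0 0'
python3 -m crank '-1 0 0 0 0 0 0;-1 0 0 0 0 0 0;-1 0 0 0 0 0 0;-1 0 0 -40 0 0 0;-1 0 0 -50 0 0 0;-1 -50 30 -50 0 0 0;-1 -50 40 -30 0 0 0;-1 0 0 0 0 0 0;-1 0 0 0 0 0 0'
python3 - <<'E'
from h import *
st(); cv2.imwrite("pics/w3.png",grab_frame("wrist"))
E
```

```text
time_s: 8.52
ee_pos: [601.7, 236.6, 66.8]
ee_rot: [179.8, -0.0, 3.1]
force: [2.6, -8.6, 0.8]
gripper_width: 14.1
gripper_force: 45.0
time_s: 9.65
ee_pos: [519.8, 175.1, 224.1]
ee_rot: [-180.0, -0.0, 3.1]
force: [-0.5, 0.0, 0.2]
gripper_width: 91.2
gripper_force: 0.0
9.65 [519.8 175.1 224.1] [-180.    -0.     3.1] q6 104.3 F [-0.5  0.   0.2] w 91.2 0.0
```

View pics/w3.png

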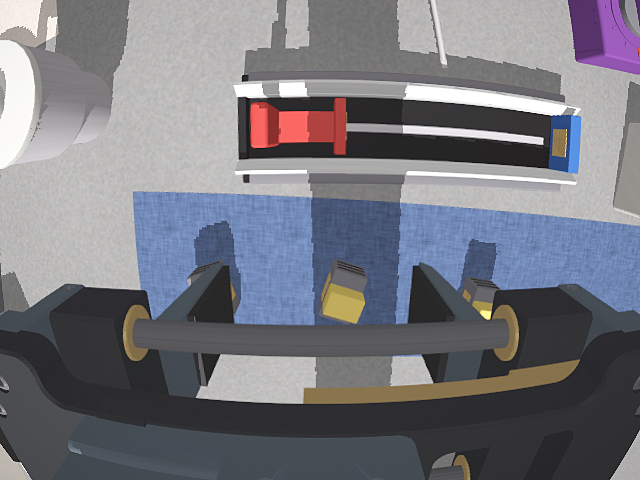

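The follower is holding itself back, with its face at about x=346 px. I'll check the value numerically and then turn towards the packs, yaw about 90.

```bash
python3 - <<'E'
from h import *
c=Cam("wrist"); a=np.deg2rad(3.1); dy=np.array([-np.sin(a),np.cos(a),0]); dx=np.array([np.cos(a),np.sin(a),0])
O=np.array([611.3,79,0])
for uv in [(346,97),(346,153)]: 
    X=c.unproj(uv,46)[0]; print(np.round(X,1),(X-O)@dx,(X-O)@dy+156)
for uv in [(238,87),(580,109),(238,173),(576,183)]:
    print(np.round(c.unproj(uv,43)[0],1))
E
```

```text
[634. 159.  46.] 26.97619245002597 234.69901610842774
[583.3 156.   46. ] -23.79212632598917 234.38243393253808
[640.2 257.   43. ]
[660.7 -93.9  43. ]
[560.3 254.   43. ]
[579.9 -98.8  43. ]
```

```bash

python3 -m crank '-1 0 0 0 0 0 -10; -1 0 0 0 0 0 -10;-1 0 0 0 0 0 -10;-1 0 0 0 0 0 -10;-1 0 0 0 0 0 -10;-1 0 0 0 0 0 -10;-1 0 0 0 0 0 -10;-1 0 0 0 0 0 -10;-1 0 0 0 0 0 -10' 20
python3 -m crank '-1 -35 -20 0 0 0 0;-1 -50 -20 0 0 0 0;-1 -50 -20 0 0 0 0;-1 -50 -20 5 0 0 0;-1 -8 -5 0 0 0 0;-1 0 0 0 0 0 0;-1 0 0 0 0 0 0'
cat >> h.py <<'E'
from scipy.optimize import minimize
def yellow(img): return cv2.inRange(cv2.cvtColor(img,cv2.COLOR_BGR2HSV),(20,110,60),(36,255,255))
def fitpack(img,c,x0,y0,yaw0=0,zb=0):
    """fit rib box silhouette to the yellow mask -> centre x,y and yaw of pack"""
    Y=yellow(img)>0
    B=np.array([[sx*13,sy*18,z] for sx in(-1,1) for sy in(-1,1) for z in(36+zb,60+zb)])
    u0=c.proj([[x0,y0,50]])[0]; v,u=np.mgrid[:480,:640]; near=np.hypot(u-u0[0],v-u0[1])<70
    S=4
    def cost(p):
        a=np.deg2rad(p[2]); P=B.copy(); P[:,0]=p[0]+np.cos(a)*B[:,0]-np.sin(a)*B[:,1]; P[:,1]=p[1]+np.sin(a)*B[:,0]+np.cos(a)*B[:,1]
        h=cv2.convexHull((c.proj(P)*16).round().astype(np.int32).reshape(-1,1,2)); m=np.zeros((480,640),np.uint8); cv2.fillPoly(m,[h],255,cv2.LINE_AA,4)
        return np.abs(m[near]/255.-Y[near]).sum()
    best=min((minimize(cost,[x0,y0,yaw0+d],method='Nelder-Mead',options=dict(initial_simplex=np.array([[x0,y0,yaw0+d],[x0+8,y0,yaw0+d],[x0,y0+8,yaw0+d],[x0,y0,yaw0+d+15]]))) for d in(-30,-10,10,30)),key=lambda r:r.fun)
    return np.round(best.x,1),round(best.fun,1),int(Y[near].sum())
def blobs(img,c,z=50):
    n,l,s,ce=cv2.connectedComponentsWithStats(yellow(img)); return [(s[i,4],ce[i].round(),c.unproj(ce[i],z)[0].round()) for i in range(1,n) if s[i,4]>80]
E
python3 - <<'E'
from h import *
st(); c=Cam("wrist"); I=grab_frame("wrist"); cv2.imwrite("pics/w4.png",I)
for b in blobs(I,c): print(b)
print(fitpack(I,c,424,-12,-8))
T=grab_frame("top"); ct=Cam("top")
for b in blobs(T,ct): print(b, fitpack(T,ct,*b[2][:2]))
E
```

```text
time_s: 10.82
ee_pos: [520.3, 175.3, 222.5]
ee_rot: [-179.9, 0.0, 93.5]
force: [-0.1, 0.3, -0.8]
gripper_width: 91.0
gripper_force: 0.0
time_s: 11.7
ee_pos: [446.2, -21.8, 218.9]
ee_rot: [-180.0, -0.0, 93.2]
force: [-0.4, -0.3, -0.1]
gripper_width: 91.1
gripper_force: 0.0
11.7 [446.2 -21.8 218.9] [-180.    -0.    93.2] q6 -7.5 F [-0.4 -0.3 -0.1] w 91.1 0.0
(np.int32(881), array([321.,  42.]), array([436., 142.,  50.]))
(np.int32(209), array([305., 201.]), array([430.,  -1.,  50.]))
(np.int32(135), array([480., 281.]), array([609., -70.,  50.]))
(np.int32(3008), array([440., 387.]), array([ 592., -203.,   50.]))
(array([425. ,  -8.4,  -6.3]), np.float64(1140.0), 272)
(np.int32(237), array([188., 299.]), array([428., 287.,  50.])) (array([428.9, 288.9,  17.2]), np.float64(241.9), 438)
(np.int32(212), array([250., 305.]), array([437., 148.,  50.])) (array([436.8, 146.9, -15.6]), np.float64(251.0), 434)
```

View pics/w4.png

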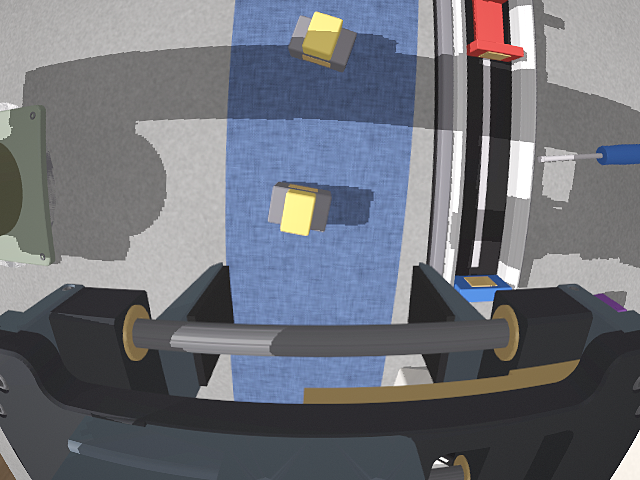

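Pack 3's yellow rib is at (298,210), squarely between the fingers, and pack 2 is at (322,38). I need to loosen the mask for the bright yellow.

```bash
python3 - <<'E'
from h import *
c=Cam("wrist"); I=cv2.imread("pics/w4.png"); H=cv2.cvtColor(I,cv2.COLOR_BGR2HSV)
for p in [(298,210),(295,225),(322,30),(310,60),(300,187),(480,281),(302,193)]: print(p,H[p[1],p[0]],I[p[1],p[0]])
def y2(img):
    h=cv2.cvtColor(img,cv2.COLOR_BGR2HSV); return cv2.inRange(h,(24,90,60),(36,255,255))
import h as hh; hh.yellow=y2
for b in blobs(I,c): print(b)
print(fitpack(I,c,424,-12,-8)); print(fitpack(I,c,435,145,-15))
E
```

```text
(298, 210) [ 28 104 255] [151 247 255]
(295, 225) [ 28 105 255] [150 247 255]
(322, 30) [ 30  94 255] [161 255 255]
(310, 60) [ 19 127 147] [ 74 121 147]
(300, 187) [ 19 123 155] [ 80 128 155]
(480, 281) [ 19 117 148] [ 80 124 148]
(302, 193) [ 24 141 163] [ 73 144 163]
(np.int32(1283), array([322.,  35.]), array([436., 148.,  50.]))
(np.int32(1210), array([298., 212.]), array([424., -12.,  50.]))
(array([424.6, -11. ,  -4.4]), np.float64(133.7), 1210)
(array([437.5, 148.4, -11.9]), np.float64(195.4), 1283)
```

```bash
sed -i 's/(20,110,60),(36,255,255)/(24,90,60),(36,255,255)/' h.py
python3 -m crank '-1 12 -21 40 0 0 0;-1 0 0 50 0 0 7.6;-1 0 0 45 0 0 0;-1 0 0 24 0 0 0;-1 0 0 0 0 0 0;-1 0 0 0 0 0 0'
python3 - <<'E'
from h import *
st(); c=Cam("wrist"); I=grab_frame("wrist"); cv2.imwrite("pics/w5.png",I)
E
```

```text
time_s: 12.55
ee_pos: [424.8, -11.8, 61.0]
ee_rot: [179.9, -0.0, 85.5]
force: [-0.2, 0.1, 0.4]
gripper_width: 91.5
gripper_force: 0.0
12.55 [424.8 -11.8  61. ] [179.9  -0.   85.5] q6 1.3 F [-0.2  0.1  0.4] w 91.5 0.0
```

View pics/w5.png

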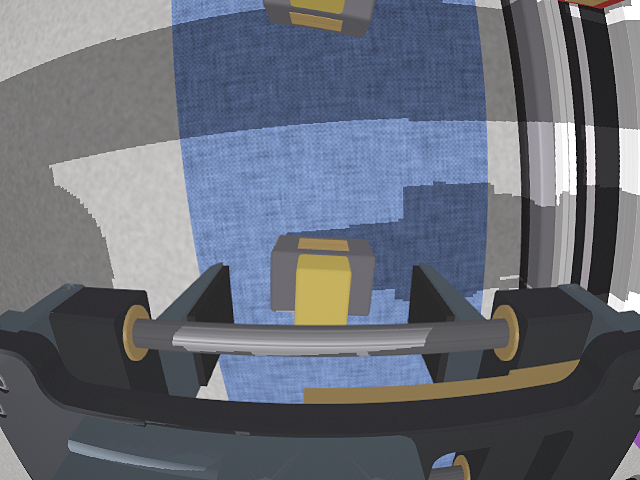

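The pack is square between the fingers, with the rib centred at 323 px. I'll grip, lift and carry it over the track.

```bash

python3 -m crank '-1 0 0 11 0 0 0;-1 0 0 0 0 0 0;1 0 0 0 0 0 0;1 0 0 0 0 0 0;1 0 0 0 0 0 0;1 0 0 0 0 0 0;1 0 0 0 0 0 0;1 0 0 0 0 0 0' 25
python3 -m crank '1 0 0 0 0 0 0;1 0 0 -15 0 0 0;1 0 0 -30 0 0 0;1 0 0 -30 0 0 -7.6;1 -15 45 0 0 0 0;1 -15 50 0 0 0 0;1 -15 50 0 0 0 0;1 -14 46 0 0 0 0;1 0 0 0 0 0 0;1 0 0 0 0 0 0'
python3 - <<'E'
from h import *
st(); c=Cam("wrist"); I=grab_frame("wrist"); cv2.imwrite("pics/w6.png",I)
E
```

```text
time_s: 13.6
ee_pos: [423.7, -12.1, 49.1]
ee_rot: [180.0, 0.0, 85.5]
force: [-0.3, 0.9, 0.2]
gripper_width: 34.4
gripper_force: 0.0
time_s: 14.85
ee_pos: [616.2, -60.5, 123.1]
ee_rot: [-179.8, -0.0, 93.1]
force: [-0.1, 0.5, -1.5]
gripper_width: 26.1
gripper_force: 25.0
14.85 [616.2 -60.5 123.1] [-179.8   -0.    93.1] q6 -9.8 F [-0.1  0.5 -1.5] w 26.1 25.0
```

View pics/w6.png

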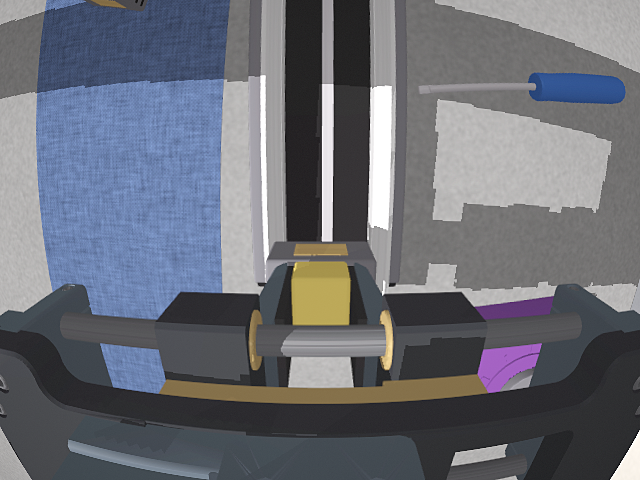

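The pack is held centred (268–376 px), and the track's centre stripe at x≈327 px gives the lateral offset. I'll measure both.

```bash
cat >> h.py <<'E'
A=np.deg2rad(3.15); DY=np.array([-np.sin(A),np.cos(A),0]); DX=np.array([np.cos(A),np.sin(A),0]); O=np.array([611.2,79.3,0])
def dock(X): return np.round([(X-O)@DX,(X-O)@DY,X[2]],1)
E
python3 - <<'E'
from h import *
c=Cam("wrist"); st()
R,p=tool(); print('tcp in dock',dock(p))
for uv in [(327.5,230),(327.5,60),(327.5,3)]: print(uv,dock(c.unproj(uv,10)[0]))
for uv in [(287,200),(370,200),(288,60),(369,60)]: print('floor edge',uv,dock(c.unproj(uv,10)[0]))
for uv in [(270,243),(374,243)]: print('pack top',dock(c.unproj(uv,110)[0]))
I=cv2.imread("pics/w6.png"); print(I[100,280:380,:].mean(1).round().astype(int)); print(I[200,250:400,:].mean(1).round().astype(int))
E
```

```text
14.9 [616.  -60.4 123.5] [-179.8   -0.    93.1] q6 -9.8 F [-0.2  0.6 -1.8] w 25.9 25.0
tcp in dock [  -2.9 -139.8  123.5]
(327.5, 230) [   1.1 -131.2   10. ]
(327.5, 60) [ 0.8 -4.7 10. ]
(327.5, 3) [ 0.9 40.7 10. ]
floor edge (287, 200) [ -29.  -108.2   10. ]
floor edge (370, 200) [  32.6 -108.1   10. ]
floor edge (288, 60) [-27.6  -4.4  10. ]
floor edge (369, 60) [30.8 -4.  10. ]
pack top [ -28.4 -112.3  110. ]
pack top [  21.9 -112.3  110. ]
[167 173 148 146 141  19  31  36  37  37  35  35  36  36  35  35  35  36
  35  35  36  36  35  36  35  36  36  35  37  36  35  38  35  37  35  36
  35  39  58  54  45  58 218 241 231 230 231 233 237 236 234 235 244 189
  30  49  53  55  54  53  53  54  54  53  55  54  55  53  53  53  54  55
  53  54  52  53  55  55  54  52  55  52  53  54  54  54  53  53  48  25
 226 245 234 235 250 255 255 255 255 255]
[178 177 170 168 168 167 167 166 165 163 157 186 252 255 255 255 255 162
 154 161 161 161 163 162 160 159 163 163 162 160 161 158 178 145 148 113
  55  31  34  35  35  37  35  37  36  36  35  36  36  36  32  35  38  35
  38  38  34  35  36  37  38  36  35  35  35  35  36  33  36  36  48  50
 252 237 230 230 229 231 231 229 231 239 246  24  49  53  54  53  53  52
  54  55  55  53  53  53  53  54  54  53  53  54  54  54  54  54  53  53
  53  53  57  55  53  54  54  53  50  32 189 234 239 237 247 255 255 255
 255 255 255 255 255 255 255 255 255 255 255 255 255 223 189 196 192 146
  94 101 104 104 103 103]
```

```bash
sed -i 's/611.2,79.3,0/612.4,79.4,0/' h.py
python3 -m crank '1 2 4 0 0 0 0;1 0 0 25 0 0 0;1 0 0 20 0 0 0;1 0 0 10 0 0 0;1 0 0 6 0 0 0;1 0 0 0 0 0 0;1 0 0 0 0 0 0'
python3 -m crank '1 0 0 2 0 0 0;1 0 0 0 0 0 0'

```

```text
time_s: 15.78
ee_pos: [622.0, -58.6, 63.9]
ee_rot: [179.9, 0.0, 93.1]
force: [0.7, 1.4, -1.0]
gripper_width: 25.6
gripper_force: 25.0
time_s: 16.02
ee_pos: [621.5, -58.5, 61.3]
ee_rot: [180.0, 0.0, 93.1]
force: [0.5, 0.3, -1.1]
gripper_width: 26.2
gripper_force: 25.0
```

```bash

python3 -m crank '1 0 -1 1.5 0 0 0;1 0 0 0 0 0 0;-1 0 0 0 0 0 0;-1 0 0 0 0 0 0;-1 0 0 -10 0 0 0;-1 0 0 -40 0 0 0;-1 45 -35 -40 0 0 0;-1 50 -35 -20 0 0 0;-1 0 0 0 0 0 0;-1 0 0 0 0 0 0'
python3 - <<'E'
from h import *
st(); c=Cam("wrist"); I=grab_frame("wrist"); cv2.imwrite("pics/w7.png",I)
for b in blobs(I,c): print(b[0],b[1],b[2],dock(b[2]))
X=O-138*DY; print(X); r=fitpack(I,c,X[0],X[1],3,10); print(r,dock(np.r_[r[0][:2],40]))
E
```

```text
time_s: 17.27
ee_pos: [550.8, 26.7, 165.6]
ee_rot: [179.9, 0.0, 93.1]
force: [0.2, 0.0, -0.5]
gripper_width: 91.0
gripper_force: 0.0
17.275 [550.8  26.7 165.6] [179.9   0.   93.1] q6 -1.5 F [ 0.2  0.  -0.5] w 91.0 0.0
1773 [182.  78.] [438. 148.  50.] [-170.4   78.1   50. ]
103 [394. 321.] [616. -41.  50.] [  -3.  -120.4   50. ]
331 [397. 360.] [624. -81.  50.] [   2.8 -160.8   50. ]
[619.98312483 -58.39149545   0.        ]
(array([617. , -59.4,  18.1]), np.float64(1284.5), 434) [  -3.  -138.8   40. ]
```

View pics/w7.png

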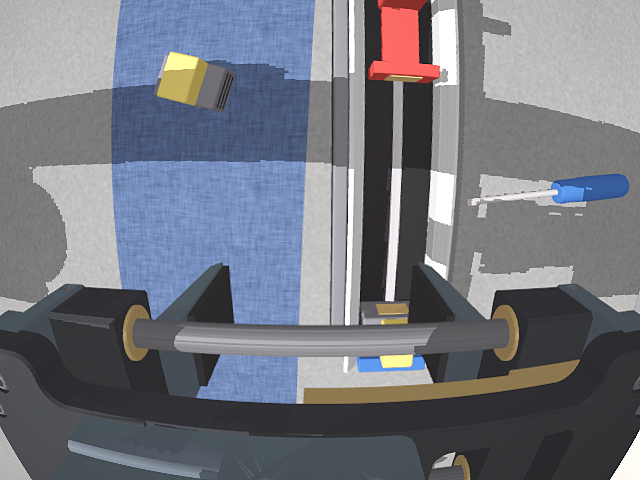

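Pack 3 is seated at the wall, around (390,320), and looks straight. Next I'll hover over pack 2, around (435,148).

```bash

python3 -m crank '-1 35 -35 -15 0 0 0;-1 40 -40 -15 0 0 0;-1 39 -35 -15 0 0 7;-1 0 0 0 0 0 8;-1 0 0 0 0 0 0;-1 0 0 0 0 0 0'
python3 - <<'E'
from h import *
st(); c=Cam("wrist"); I=grab_frame("wrist"); cv2.imwrite("pics/w8.png",I)
for b in blobs(I,c): print(b[0],b[1],b[2])
r=fitpack(I,c,437,148,-12); print(r)
R,p=tool(); print('tool delta',R.T@(np.r_[r[0][:2],50]-p),'turn',np.array(R[:,0]) , 'yaw target',90+r[0][2])
E
```

```text
time_s: 18.08
ee_pos: [434.9, 134.0, 209.4]
ee_rot: [-180.0, 0.0, 78.1]
force: [0.1, -0.5, 0.1]
gripper_width: 91.2
gripper_force: 0.0
18.075 [434.9 134.  209.4] [-180.     0.    78.1] q6 27.6 F [ 0.1 -0.5  0.1] w 91.2 0.0
1346 [277.  56.] [428. 288.  50.]
1309 [321. 209.] [437. 149.  50.]
(array([437.5, 148.7, -16.2]), np.float64(146.7), 1309)
tool delta [ 15.02996576  -0.28574542 159.4107354 ] turn [ 2.06211885e-01  9.78507087e-01 -7.34265066e-04] yaw target 73.8
```

```bash

python3 -m crank '-1 15 0 40 0 0 3.5;-1 0 0 50 0 0 0;-1 0 0 45 0 0 0;-1 0 0 20 0 0 0;-1 0 0 5 0 0 0;-1 0 0 0 0 0 0;1 0 0 0 0 0 0;1 0 0 0 0 0 0;1 0 0 0 0 0 0;1 0 0 0 0 0 0' 25
python3 -m crank '1 0 0 0 0 0 0;1 0 0 0 0 0 0;1 0 0 0 0 0 0;1 0 0 0 0 0 0'
python3 - <<'E'
from h import *
st(); cv2.imwrite("pics/w9.png",grab_frame("wrist"))
R,p=tool(); T=O-98*DY; Rz=Rn.from_euler('xyz',[180,0,93.15],degrees=True).as_matrix(); print('after turn, delta',Rz.T@(T-p))
E
```

```text
time_s: 19.38
ee_pos: [437.5, 149.4, 50.3]
ee_rot: [180.0, -0.0, 74.6]
force: [0.4, 0.0, 0.5]
gripper_width: 54.4
gripper_force: 0.0
time_s: 19.88
ee_pos: [437.5, 149.4, 50.0]
ee_rot: [180.0, -0.0, 74.6]
force: [1.5, 0.5, -0.0]
gripper_width: 25.7
gripper_force: 25.0
19.875 [437.5 149.4  50. ] [180.   -0.   74.6] q6 32.8 F [ 1.5  0.5 -0. ] w 25.7 25.0
after turn, delta [-177.49471143  170.77287844   49.9856318 ]
```

View pics/w9.png

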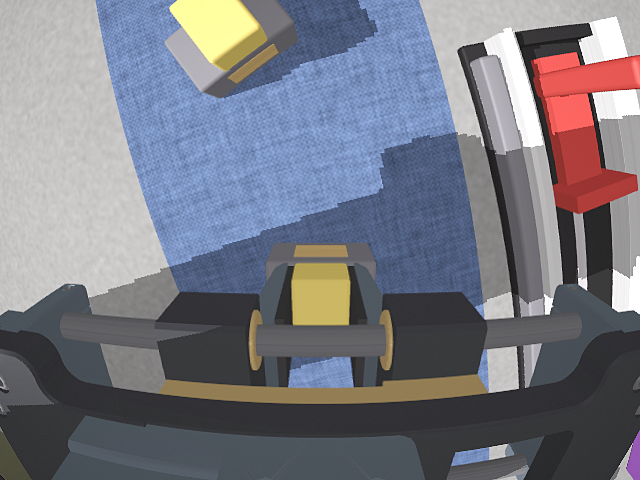

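```bash
cat >> h.py <<'E'
def stripe(I,c,ys):
    xs=np.arange(-20,20.1,.25); g=I.mean(2).astype(np.float32)
    for y in ys:
        uv=c.proj(O+np.outer(xs,DX)+y*DY+[0,0,10]).astype(np.float32)
        v=cv2.remap(g,uv[None,:,0],uv[None,:,1],cv2.INTER_LINEAR)[0]; m=v>np.median(v)+60
        print('stripe',y,xs[m].mean().round(2) if m.any() else None, m.sum()/4)
E
python3 -m crank '1 0 0 -15 0 0 0;1 0 0 -30 0 0 -9.3;1 0 0 -30 0 0 -9.2;1 -35 33 0 0 0 0;1 -35 35 0 0 0 0;1 -37 35 0 0 0 0;1 -35 35 0 0 0 0;1 -35 33 0 0 0 0;1 0 0 0 0 0 0;1 0 0 0 0 0 0'
python3 - <<'E'
from h import *
c=Cam("wrist"); R,p=tool(); I=grab_frame("wrist"); st(); print(dock(p)); stripe(I,c,[-60,-40,-20,0,20,40])
E
```

```text
time_s: 21.18
ee_pos: [616.6, -17.9, 124.2]
ee_rot: [-179.9, -0.0, 93.1]
force: [1.0, 0.5, -1.3]
gripper_width: 25.9
gripper_force: 25.0
21.225 [616.5 -17.5 124.5] [-179.9   -0.    93.1] q6 -5.8 F [0.5 0.2 0.1] w 25.5 25.0
[ -1.1 -97.4 124.2]
stripe -60 -0.38 9.0
stripe -40 -0.38 9.0
stripe -20 -0.38 9.0
stripe 0 -0.25 8.25
stripe 20 -0.38 8.0
stripe 40 -0.25 8.25
```

```bash

python3 -m crank '1 0 0.5 25 0 0 0;1 0 0 20 0 0 0;1 0 0 10 0 0 0;1 0 0 8 0 0 0;1 0 0 0 0 0 0;1 0 0 0 0 0 0'
python3 -m crank '-1 0 0 0 0 0 0;-1 0 0 0 0 0 0;-1 0 0 -10 0 0 0;-1 0 0 -40 0 0 0;-1 50 -40 -40 0 0 0;-1 55 -45 -20 0 0 0;-1 55 -45 -20 0 0 0;-1 55 -45 -20 0 0 -9;-1 60 -15 0 0 0 -9;-1 0 0 0 0 0 0'
python3 - <<'E'
from h import *
st(); c=Cam("wrist"); I=grab_frame("wrist"); cv2.imwrite("pics/w10.png",I)
for b in blobs(I,c): print(b[0],b[1],b[2])
r=fitpack(I,c,429,288,18); print(r)
R,p=tool(); print('tool delta',R.T@(np.r_[r[0][:2],50]-p), 'yaw target',90+r[0][2])
E
```

```text
time_s: 21.98
ee_pos: [618.6, -18.0, 62.7]
ee_rot: [179.9, 0.0, 93.1]
force: [0.5, 0.2, -1.5]
gripper_width: 25.8
gripper_force: 25.0
time_s: 23.22
ee_pos: [432.3, 213.3, 197.2]
ee_rot: [179.9, -0.0, 111.5]
force: [-0.5, -1.0, -0.3]
gripper_width: 91.1
gripper_force: 0.0
23.225 [432.3 213.3 197.2] [179.9  -0.  111.5] q6 3.4 F [-0.5 -1.  -0.3] w 91.1 0.0
1442 [350. 146.] [428. 288.  50.]
(array([428.1, 288.5,  20.7]), np.float64(135.9), 1442)
tool delta [ 73.57396471  22.80370599 146.88814023] yaw target 110.7
```

```bash

python3 -m crank '-1 37 11 0 0 0 0;-1 37 12 0 0 0 0;-1 0 0 0 0 0 0;-1 0 0 0 0 0 0'
python3 - <<'E'
from h import *
st(); c=Cam("wrist"); I=grab_frame("wrist")
r=fitpack(I,c,428,288,20); print(r)
R,p=tool(); print('tool delta',R.T@(np.r_[r[0][:2],50]-p), 'yaw target',90+r[0][2])
E
```

```text
time_s: 23.78
ee_pos: [429.3, 286.2, 195.7]
ee_rot: [-180.0, 0.1, 111.0]
force: [0.2, -0.1, 0.2]
gripper_width: 91.1
gripper_force: 0.0
23.775 [429.3 286.2 195.7] [-1.80e+02  1.00e-01  1.11e+02] q6 11.5 F [ 0.2 -0.1  0.2] w 91.1 0.0
(array([428.7, 288.4,  19.7]), np.float64(197.3), 1394)
tool delta [  2.43564152   0.40314322 145.82091902] yaw target 109.7
```

```bash

python3 -m crank '-1 2 0 40 0 0 0;-1 0 0 50 0 0 0;-1 0 0 40 0 0 0;-1 0 0 16 0 0 0;-1 0 0 0 0 0 0;1 0 0 0 0 0 0;1 0 0 0 0 0 0;1 0 0 0 0 0 0;1 0 0 0 0 0 0;1 0 0 0 0 0 0' 25
python3 -m crank '1 0 0 0 0 0 0;1 0 0 0 0 0 0;1 0 0 0 0 0 0;1 0 0 -15 0 0 0;1 0 0 -30 0 0 9;1 0 0 -30 0 0 9;1 0 0 0 0 0 0'
python3 - <<'E'
from h import *
st()
R,p=tool(); T=O-58*DY; Rz=Rn.from_euler('xyz',[180,0,93.15],degrees=True).as_matrix(); print('delta',Rz.T@(T-p))
E
```

```text
time_s: 25.08
ee_pos: [428.0, 289.5, 50.0]
ee_rot: [180.0, 0.0, 111.1]
force: [0.0, 0.1, -0.1]
gripper_width: 43.9
gripper_force: 0.0
time_s: 25.95
ee_pos: [429.5, 290.4, 127.6]
ee_rot: [179.7, -0.2, 93.2]
force: [0.4, -0.0, -1.2]
gripper_width: 26.0
gripper_force: 25.0
25.95 [429.5 290.4 127.6] [179.7  -0.2  93.2] q6 29.6 F [ 0.4 -0.  -1.2] w 26.0 25.0
delta [-278.7527238   170.97804337  127.63340431]
```

```bash

python3 -m crank '1 -50 10 0 0 0 0;1 -50 10 0 0 0 0;1 -50 30 0 0 0 0;1 -45 40 0 0 0 0;1 -45 40 0 0 0 0;1 -39 41 0 0 0 0;1 0 0 0 0 0 0;1 0 0 0 0 0 0'
python3 - <<'E'
from h import *
c=Cam("wrist"); R,p=tool(); I=grab_frame("wrist"); st(); print(dock(p)); stripe(I,c,[-20,0,20,40,60])
E
```

```text
time_s: 26.95
ee_pos: [612.6, 20.2, 123.5]
ee_rot: [-179.8, -0.0, 93.1]
force: [-1.1, 0.6, -1.1]
gripper_width: 25.6
gripper_force: 25.0
27.0 [612.4  20.7 123.8] [-179.8   -0.    93.2] q6 -2.3 F [-0.4 -0.7 -1.7] w 25.8 25.0
[ -3.1 -59.2 123.5]
stripe -20 -0.38 8.5
stripe 0 -0.25 8.75
stripe 20 -0.12 8.5
stripe 40 -0.25 8.25
stripe 60 -0.12 8.0
```

```bash

python3 -m crank '1 1 2 25 0 0 0;1 0 0 20 0 0 0;1 0 0 10 0 0 0;1 0 0 7 0 0 0;1 0 0 0 0 0 0;1 0 0 0 0 0 0'
python3 -m crank '-1 0 0 0 0 0 0;-1 0 0 0 0 0 0;-1 0 0 -10 0 0 0;-1 0 0 -40 0 0 0;-1 20 -50 -40 0 0 0;-1 0 -50 -40 0 0 0;-1 0 -50 0 0 0 0;-1 0 -50 0 0 0 0;-1 0 0 0 0 0 0'
python3 - <<'E'
from h import *
st(); R,p=tool(); print(dock(p))
T=grab_frame("top"); cv2.imwrite("pics/t2.png",cv2.resize(T[180:360,140:500],None,fx=2.2,fy=2.2,interpolation=cv2.INTER_CUBIC))
for b in blobs(T,Cam("top"),70): print(b[0],b[1],b[2],dock(b[2]))
E
```

```text
time_s: 27.75
ee_pos: [616.3, 21.3, 63.6]
ee_rot: [179.9, 0.0, 93.1]
force: [0.6, 0.0, -0.6]
gripper_width: 25.8
gripper_force: 25.0
time_s: 28.88
ee_pos: [416.4, 29.1, 190.0]
ee_rot: [-180.0, 0.0, 93.1]
force: [0.8, 0.5, 0.8]
gripper_width: 91.6
gripper_force: 0.0
28.875 [416.4  29.1 190. ] [-180.     0.    93.1] q6 -0.7 F [0.8 0.5 0.8] w 91.6 0.0
[-198.5  -39.4  190. ]
673 [336. 238.] [615. -19.  70.] [ -2.8 -98.4  70. ]
```

View pics/t2.png

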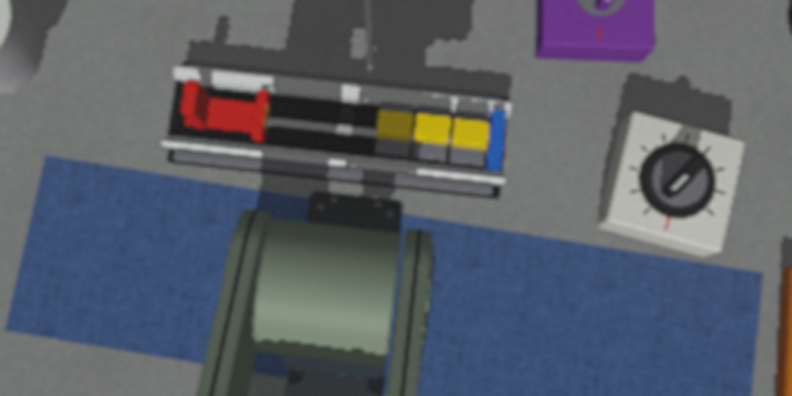

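All three packs are in the track in a straight row beside the blue wall, at (395–470,130), and the follower is still back. Next I'll grip the handle across its width and guide the follower shut.

```bash

python3 -m crank '-1 47 50 0 0 0 0;-1 47 50 0 0 0 0;-1 47 50 0 0 0 0;-1 47 48 0 0 0 0;-1 0 0 0 0 0 0;-1 0 0 0 0 0 0' 30
python3 - <<'E'
from h import *
c=Cam("wrist"); I=grab_frame("wrist"); st(); R,p=tool(); print(dock(p)); H=cv2.cvtColor(I,cv2.COLOR_BGR2HSV)
m=cv2.inRange(H,(0,150,60),(8,255,255))|cv2.inRange(H,(172,150,60),(179,255,255)); n,l,s,ce=cv2.connectedComponentsWithStats(m)
for i in range(1,n):
    if s[i,4]>150: print(s[i],ce[i], dock(c.unproj(ce[i],90)[0]))
print(c.proj([O+148*DY+[0,0,98],O+155*DY+[0,0,98],O+155*DY-18*DX+[0,0,98],O+155*DY+18*DX+[0,0,98]]).round())
cv2.imwrite("pics/w11.png",I)
E
```

```text
time_s: 29.68
ee_pos: [591.7, 210.9, 188.6]
ee_rot: [-179.9, 0.0, 93.1]
force: [-0.8, -0.6, 0.4]
gripper_width: 91.0
gripper_force: 0.0
29.725 [591.3 210.3 189. ] [-180.     0.    93.1] q6 15.5 F [-0.9 -1.   0.2] w 90.8 0.0
[-13.9 131.9 189. ]
[ 308  188   60  103 4487] [338.02050368 240.77022509] [ -2.  136.7  90. ]
[[342. 228.]
 [342. 218.]
 [315. 218.]
 [368. 218.]]
```

```bash

python3 -m crank '-1 16 13.5 0 0 0 0;-1 0 0 40 0 0 0;-1 0 0 45 0 0 0;-1 0 0 34 0 0 0;-1 0 0 0 0 0 0;1 0 0 0 0 0 0;1 0 0 0 0 0 0;1 0 0 0 0 0 0;1 0 0 0 0 0 0;1 0 0 0 0 0 0' 35
python3 -m crank '1 0 0 0 0 0 0;1 0 0 0 0 0 0;1 0 0 0 0 0 0'
python3 - <<'E'
from h import *
st(); R,p=tool(); print(dock(p))
E
```

```text
time_s: 30.98
ee_pos: [604.1, 227.7, 70.4]
ee_rot: [180.0, 0.0, 93.1]
force: [0.2, -0.0, -0.3]
gripper_width: 44.2
gripper_force: 0.0
time_s: 31.35
ee_pos: [605.4, 227.7, 70.3]
ee_rot: [179.8, -0.0, 93.1]
force: [5.4, 0.3, -1.7]
gripper_width: 35.8
gripper_force: 35.0
31.35 [605.4 227.7  70.3] [179.8  -0.   93.1] q6 16.6 F [ 5.4  0.3 -1.7] w 35.8 35.0
[  1.2 148.5  70.3]
```

```bash

python3 -m crank '1 -4 1 0 0 0 0;1 -10 0 0 0 0 0;1 -18 0 0 0 0 0;1 -18 0 0 0 0 0;1 -18 0 0 0 0 0;1 -18 0 0 0 0 0;1 -14 0 0 0 0 0;1 -8 0 0 0 0 0;1 0 0 0 0 0 0'
python3 -m crank '1 -4 0 0 0 0 0;1 -4 0 0 0 0 0;1 -4 0 0 0 0 0;1 -4 0 0 0 0 0;1 -3 0 0 0 0 0;1 0 0 0 0 0 0'
python3 - <<'E'
from h import *
st(); R,p=tool(); print(dock(p), 'value',dock(p)[1]+86)
E
```

```text
time_s: 32.48
ee_pos: [611.3, 117.0, 70.1]
ee_rot: [180.0, 0.2, 93.1]
force: [4.5, -8.1, -2.0]
gripper_width: 36.0
gripper_force: 35.0
time_s: 33.22
ee_pos: [612.2, 99.0, 70.2]
ee_rot: [180.0, 0.1, 93.1]
force: [4.1, -5.0, -2.9]
gripper_width: 36.1
gripper_force: 35.0
33.225 [612.2  99.   70.2] [1.80e+02 1.00e-01 9.31e+01] q6 5.2 F [ 4.1 -5.  -2.9] w 36.1 35.0
[ 0.9 19.6 70.2] value 105.6
```

Now I'll release, rise, back off and look from the wrist camera.

```bash

python3 -m crank '-1 0 0 0 0 0 0;-1 0 0 0 0 0 0;-1 0 0 0 0 0 0;-1 0 0 -40 0 0 0;-1 0 0 -50 0 0 0;-1 -40 0 -50 0 0 0;-1 -40 0 -50 0 0 0;-1 0 0 0 0 0 0;-1 0 0 0 0 0 0'
python3 - <<'E'
from h import *
c=Cam("wrist"); I=grab_frame("wrist"); st(); cv2.imwrite("pics/w12.png",I)
for n in ("wrist","top"):
    if n=="top": grab_frame(n)
    print(n,[(np.round(d["point"]).tolist(),round(d["p"],2)) for d in models.search_frame("dial_grip",n)])
E
```

```text
time_s: 34.35
ee_pos: [615.4, 23.3, 257.0]
ee_rot: [-179.9, -0.0, 93.1]
force: [0.8, -0.3, -1.5]
gripper_width: 90.9
gripper_force: 0.0
34.4 [615.1  23.7 256.2] [-179.8   -0.    93.1] q6 -2.0 F [-0.6  0.  -1.4] w 91.2 0.0
wrist []
top [([610.0, -275.0, 77.0], 0.96), ([466.0, -442.0, 37.0], 0.7), ([794.0, -171.0, 69.0], 0.66)]
```

View pics/w12.png

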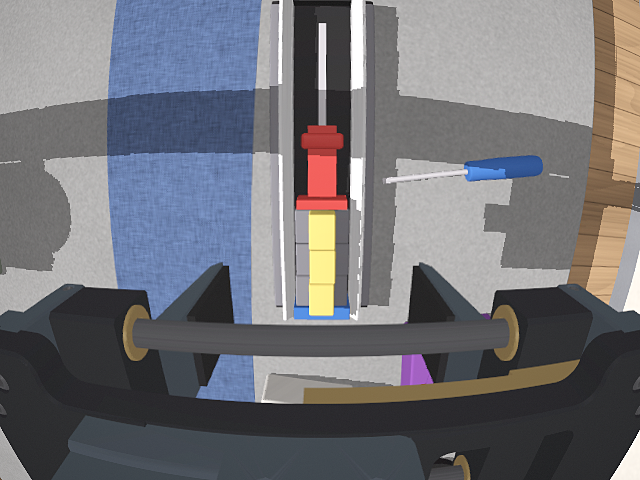

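The row is clamped: the three ribs touch between the red plate (row 203) and the blue wall (row 312). On to the dial.

```bash

python3 -m crank '-1 -45 -3 0 0 0 0;-1 -45 -4 0 0 0 0;-1 -45 -4 0 0 0 0;-1 -45 -3 0 0 0 0;-1 -45 -3 0 0 0 0;-1 -40 -3 0 0 0 0;-1 -33 -3 0 0 0 0;-1 0 0 0 0 0 0;-1 0 0 0 0 0 0'
python3 - <<'E'
from h import *
c=Cam("wrist"); I=grab_frame("wrist"); st(); cv2.imwrite("pics/w13.png",I)
r=models.search_frame("dial_grip","wrist"); print([(np.round(d["point"]).tolist(),round(d["p"],2)) for d in r])
# orthos: left at z=107 (bar top), right at z=60 (box top), 4px/mm, up=+x, left=+y
def ortho(z,cx,cy,h,s):
    a=np.arange(h,-h,-1/s); X,Y=np.meshgrid(cx+a,cy+a,indexing='ij')
    uv=c.proj(np.c_[X.ravel(),Y.ravel(),np.full(X.size,z)]).astype(np.float32).reshape(*X.shape,2)
    return cv2.remap(I,uv[...,0],uv[...,1],cv2.INTER_LINEAR)
cv2.imwrite("pics/o2.png",np.hstack([ortho(107,608,-275,65,3),ortho(60,608,-275,65,3)]))
E
```

```text
time_s: 35.67
ee_pos: [609.3, -274.7, 257.0]
ee_rot: [-179.9, -0.1, 93.1]
force: [0.2, 0.5, 0.8]
gripper_width: 91.2
gripper_force: 0.0
35.725 [ 609.4 -274.4  257.3] [-1.80e+02 -1.00e-01  9.32e+01] q6 -28.4 F [-0.  -0.6 -0.8] w 91.4 0.0
[([605.0, -269.0, 70.0], 0.97), ([787.0, -175.0, 71.0], 0.75)]
```

View pics/o2.png

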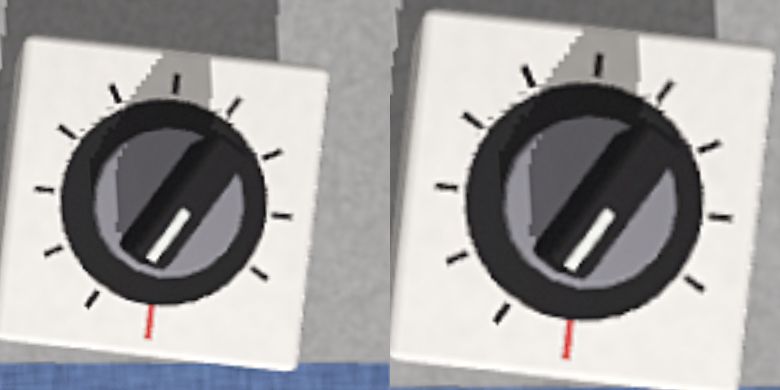

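In the orthophoto the off mark is at about 174° world and the white pointer line at about 144°, so the dial is on click 1. The axis is near (606,-275). I need to turn it 150° clockwise.

```bash

python3 -m crank '-1 0 -3.7 0 0 0 -10.2;-1 0 0 0 0 0 -10.2;-1 0 0 0 0 0 -10.2;-1 0 0 0 0 0 -10.2;-1 0 0 0 0 0 -10.2;-1 0 0 50 0 0 0;-1 0 0 50 0 0 0;-1 0 0 45 0 0 0;-1 0 0 22 0 0 0;-1 0 0 0 0 0 0' 30
python3 -m crank '1 0 0 0 0 0 0;1 0 0 0 0 0 0;1 0 0 0 0 0 0;1 0 0 0 0 0 0;1 0 0 0 0 0 0;1 0 0 0 0 0 0;1 0 0 0 0 0 0;1 0 0 0 0 0 0'
```

```text
time_s: 37.02
ee_pos: [604.7, -274.3, 89.0]
ee_rot: [-180.0, -0.2, 144.2]
force: [-0.6, -0.4, 0.8]
gripper_width: 91.0
gripper_force: 0.0
time_s: 38.02
ee_pos: [606.5, -274.8, 90.8]
ee_rot: [179.8, 0.0, 144.0]
force: [5.1, 8.8, -1.8]
gripper_width: 14.6
gripper_force: 5.1
```

```bash

python3 -m crank '1 0 1 0 0 0 0;1 0 0 0 0 0 0;1 0 0 0 0 0 5;1 0 0 0 0 0 10;1 0 0 0 0 0 10;1 0 0 0 0 0 10;1 0 0 0 0 0 10;1 0 0 0 0 0 10;1 0 0 0 0 0 10;1 0 0 0 0 0 10'
python3 -m crank '1 0 0 0 0 0 10;1 0 0 0 0 0 10;1 0 0 0 0 0 10;1 0 0 0 0 0 10;1 0 0 0 0 0 10;1 0 0 0 0 0 10;1 0 0 0 0 0 10;1 0 0 0 0 0 5;1 0 0 0 0 0 0;1 0 0 0 0 0 0'
```

```text
time_s: 39.28
ee_pos: [607.0, -274.5, 90.8]
ee_rot: [179.9, -0.1, 68.8]
force: [2.7, 4.5, -1.1]
gripper_width: 14.1
gripper_force: 30.0
time_s: 40.52
ee_pos: [607.2, -274.8, 90.8]
ee_rot: [-180.0, -0.1, -5.8]
force: [4.1, 3.3, -0.8]
gripper_width: 13.9
gripper_force: 30.0
```

```bash

python3 -m crank '-1 0 0 0 0 0 0;-1 0 0 0 0 0 0;-1 0 0 0 0 0 0;-1 0 0 -45 0 0 0;-1 0 0 -50 0 0 0;-1 0 0 -50 0 0 0;-1 0 0 -20 0 0 0;-1 0 0 0 0 0 0;-1 0 0 0 0 0 0'
python3 - <<'E'
from h import *
c=Cam("wrist"); I=grab_frame("wrist"); st()
a=np.arange(30,-30,-1/3); X,Y=np.meshgrid(605.7+a,-274.7+a,indexing='ij')
uv=c.proj(np.c_[X.ravel(),Y.ravel(),np.full(X.size,107)]).astype(np.float32).reshape(*X.shape,2)
P=cv2.remap(I,uv[...,0],uv[...,1],cv2.INTER_LINEAR); m=((P.min(2)>185)&(np.hypot(X-605.7,Y+274.7)<27)).astype(np.uint8)
n,l,s,ce=cv2.connectedComponentsWithStats(m)
for i in range(1,n):
    if s[i,4]>15:
        q=np.c_[X[l==i],Y[l==i]]; d=np.linalg.svd(q-q.mean(0))[2][0] if len(q)<3000 else 0; print(s[i],q.mean(0)-[605.7,-274.7],np.rad2deg(np.arctan2(d[1],d[0])))
T=grab_frame("top"); ct=Cam("top")
for b in blobs(T,ct,70): print(b[0],dock(b[2]))
r=[(n,np.round(models.search_frame(n,"top")[0]["point"])) for n in ("follower_handle","multimeter","screwdriver","blender_jug","pack1_centre")]; print(r)
E
```

```text
time_s: 41.65
ee_pos: [605.4, -275.1, 254.3]
ee_rot: [-180.0, 0.2, -5.9]
force: [1.5, -0.3, 0.4]
gripper_width: 91.2
gripper_force: 0.0
41.7 [ 605.4 -275.   253.9] [-179.9    0.2   -5.9] q6 70.5 F [-0.5  0.   0.1] w 91.1 0.0
[ 88  18  14  61 499] [14.35871743 -1.37274549] 173.68293427715793
[ 28 141  50  29 291] [-22.95876289  11.24971363] -115.24869180793004
[ 85 152  58  20 303] [-24.7909791   -6.04730473] -77.24912747871348
607 [  -3.2 -105.4   70. ]Traceback (most recent call last):
  File "<stdin>", line 12, in <module>
IndexError: list index out of range
```

```bash
python3 -c "
from workcell import env
print(env.job_done())"
```

```text
the job is handed in; nothing more can be done
None
```

I handed the job in at about 42 s of the 210 s: all three packs are clamped against the contact wall, the dial's pointer reads at the sixth click, and the arm had let go, but the hand-in call returned no verdict.

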